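Fill the seasoning caddy

TASK

Tidy the seasonings into the wooden caddy on the worktop: stand one slim spice jar in each of the two small round wells, the narrow soup tin in the large round well and the small honey-coloured jar in the square well. All four should end upright and right down on the well floors, and none may be dropped. Leave the larger jar, the wide tin and the drinks can standing where they are.

Things in the scene. Friction and masses are not known exactly. Their poses are not given: they have to be found in the camera images.
- caddy: fixed wooden block 180 (its x) by 160 (its y) by 40 mm high, turned any way about z; origin at the centre of its underside. Four open wells, floors 6 mm above the worktop, centres (x, y) in its frame: square, 71 mm wide, sides along x and y, at (-45, +38) mm; large round, 68 mm across, at (+45, +38) mm; two small round, 55 mm across, at (-45, -42) and (+45, -42) mm
- slim_jar_a: slim clear spice jar with a red screw cap, round, 45 mm across the cap and 42 mm across the body, 106 mm tall; stands upright. Origin at the centre of its underside, z up. One of two of the same shape and size; either may go in either small round well
- slim_jar_b: slim clear spice jar with a red screw cap, round, 45 mm across the cap and 42 mm across the body, 106 mm tall; stands upright. Origin at the centre of its underside, z up. One of two of the same shape and size; either may go in either small round well
- jar_small: small clear jar with honey-coloured contents and a white cap, rounded six-sided body, 58 mm wide along its x, 62 mm along its y, 99 mm tall, cap 57 mm across from 88 mm up; stands upright. Fits the square well at any turn. Origin at the centre of its underside, z up
- tin_narrow: narrow food tin, round, 57 mm across, 72 mm tall, taller than wide; stands upright. Origin at the centre of its underside, z up
- jar_large: look-alike to leave alone: larger, squarish jar with reddish contents and a grey cap, 71 mm wide, 110 mm tall, standing loose. Origin at the centre of its underside
- tin_wide: look-alike to leave alone: wide low food tin, 75 mm across, 58 mm tall, wider than tall, standing loose. Origin at the centre of its underside
- drinks_can: look-alike to leave alone: tall drinks can, 66 mm across with a necked top, 115 mm tall, standing loose. Origin at the centre of its underside
- water_bottle: not part of the job, an obstacle: very big clear water bottle with a pump on top, 275 mm across, 600 mm tall, fixed, at the right; origin at the centre of its underside. Keep arm and gripper clear of it. Tiled walls stand at x = 0.75 m behind the work and y = 0.54 m at the left, with two tall bottles (up to 240 mm) and a mug in that corner

How it is judged:
At the end, for the whole second after the job is handed in: Both spice jars within 12 mm (each caddy axis) of a small round well's centre, the small jar of the square one's, the narrow tin of the large round one's; undersides 2 to 10 mm above the caddy's, tilt under 0.12 rad, at rest. Look-alikes upright, within 25 mm of their starts (((x of slim_jar_a in the frame of caddy between -0.057 and -0.033 m and y of slim_jar_a in the frame of caddy between -0.054 and -0.03 m) or (x of slim_jar_a in the frame of caddy between 0.033 and 0.057 m and y of slim_jar_a in the frame of caddy between -0.054 and -0.03 m)) and ((x of slim_jar_b in the frame of caddy between -0.057 and -0.033 m and y of slim_jar_b in the frame of caddy between -0.054 and -0.03 m) or (x of slim_jar_b in the frame of caddy between 0.033 and 0.057 m and y of slim_jar_b in the frame of caddy between -0.054 and -0.03 m)) and x of jar_small in the frame of caddy between -0.057 and -0.033 m and y of jar_small in the frame of caddy between 0.026 and 0.05 m and x of tin_narrow in the frame of caddy between 0.033 and 0.057 m and y of tin_narrow in the frame of caddy between 0.026 and 0.05 m and z of slim_jar_a in the frame of caddy between 0.002 and 0.01 m and angle between each of slim_jar_a, slim_jar_b, jar_small, tin_narrow, jar_large, tin_wide, drinks_can's own z axis and vertical below 0.12 rad and linear speed of each of slim_jar_a, slim_jar_b, jar_small, tin_narrow below 0.02 m/s and z of slim_jar_b in the frame of caddy between 0.002 and 0.01 m and z of jar_small in the frame of caddy between 0.002 and 0.01 m and z of tin_narrow in the frame of caddy between 0.002 and 0.01 m and distance of each of jar_large, tin_wide, drinks_can from where it was at the start of the episode below 0.025 m); the robot touches nothing.
It fails at once if a look-alike (larger jar, wide tin, drinks can) is shifted by more than 40 mm or tipped over (distance of any of jar_large, tin_wide, drinks_can from where it was at the start of the episode above 0.04 m or angle between any of jar_large, tin_wide, drinks_can's own z axis and vertical above 0.6 rad).
It fails at once if a jar or the tin is dropped (falls free of the fingers faster than 0.7 m/s, a drop of about 25 mm) ((linear speed of slim_jar_a above 0.7 m/s and contact force between slim_jar_a and the fingers below 0.05 N) or (linear speed of slim_jar_b above 0.7 m/s and contact force between slim_jar_b and the fingers below 0.05 N) or (linear speed of jar_small above 0.7 m/s and contact force between jar_small and the fingers below 0.05 N) or (linear speed of tin_narrow above 0.7 m/s and contact force between tin_narrow and the fingers below 0.05 N)).
It also fails if it takes over 112 s, if anything falls off the work surface, if the arm or the gripper's body presses on something with over 40 N, if the wrist force passes 120 N, or if a joint passes its speed limit or range.

ROBOT

A 7-joint arm with a two-finger parallel gripper is mounted at the origin on a cart in front of the work surface, level with it; the furniture and walls round the work are solid. World frame = base frame: x ahead of the robot, y to its left, z up, the work surface at z = 0. Lengths are in m, angles in rad, forces in N, time in s.
With the tool pointing down it reaches from about 0.425 to 0.925 m from the base axis. Payload 6.8 kg.
Tool frame: the origin (TCP) lies at the very end of the fingers, on their centre line; the grasp point (between the pads) lies 19 mm behind it; z points along the fingers, y is the line along which they close (so a half turn about z gives the same grasp; the last joint's range is limited). The gripper opens to 85 mm and grips with 20 to 120 N. Pads are 22 mm wide; open, the fingers measure 114 mm over their backs; the gripper's body (76 mm by 85 mm) begins 54 mm behind the grasp point. The pads swing forward as they close: fully open they stand 13 mm farther back than shut.
Start: joints at [1.232, 0.477, 0.022, 1.555, -0.011, 1.109, -0.083], TCP at [0.154, -0.657, 0.203] pointing down, gripper open.
Joint ranges: [-2.96, 2.96], [-0.34, 2.1], [-1.41, 1.46], [0.24, 2.44], [-1.37, 4.51], [0.17, 1.92], [-2.96, 2.96]. Speed limits (rad/s): [2.39, 2.39, 3.14, 3.14, 3.14, 3.14, 3.14].

INTERFACE

Orientations are given as a unit quaternion [w, x, y, z].
In Python, from station import monitor, eyes, bot gives the robot as it stands.
- The arm moves only by the tool inch_along, called after ">>>" as name(argument=value, ...), one argument or row to a line, values as JSON. Schema: {"type":"object","properties":{"moves":{"type":"array","items":{"type":"array","prefixItems":[{"type":"array","items":{"type":"number"},"minItems":3,"maxItems":3},{"type":"number"},{"type":"number"}],"minItems":3,"maxItems":3},"minItems":1,"maxItems":20},"clamp_n":{"type":"number"},"only":{"type":"string"},"quiet":{"type":"boolean"},"lines":{"type":"string"}},"required":["moves"],"additionalProperties":false}. moves is a list of rows, 1 to 20 of them, each written [[dx, dy, dz], turn, opening]: dx, dy, dz in normalised numbers (1 is 0.6 m), then a turn about the tool's z in shares of pi/2 rad (1.0 is pi/2 rad), then the opening from 0.0 (shut) to 1.0 (fully open); each row shifts and turns the commanded pose from where the row before left it, along the tool's axes as they then stand; what a row does not reach is not made up. A row lasts 1/10 s, in which the tool goes at most 0.05 m and 0.15 rad, less where a joint would pass 70% of its speed; a pose out of reach is approached as far as the arm can. The fingers move at their own pace and stop on an object; clamp_n is the grip in N (left out, the last holds). Time passes only in rows, so rows that do not move let the fingers close. The tool returns the time, the measured TCP pose, the force, the opening and the grip force at its end. only (a regular expression) keeps the lines of the reply that match it, lines (a string "A,B") keeps lines A to B, and quiet returns only ok. No shift or turn number may pass 1 either way. Input that does not fit is refused with a message, and nothing moves.
- monitor.get_obs(): the state, without advancing time (a new reading comes with each control period).
- eyes.read_camera(name): name is "scene" or "top" or "wrist"; returns the picture (480x640x3 uint8, blue, green, red); there is no depth.
- eyes.camera_info(name): a dict with "vertical_fov" (degrees; the focal length in pixels is half the picture's height over the tangent of half this angle, whatever the lens; pixels are square), "cx", "cy" (the principal point, pixels), "view" (4x4, takes a point from world to camera coordinates); the wrist camera has in their place "hand_eye" (4x4, takes a point from camera to tool coordinates, whose origin is the TCP and whose axes are the flange's). Camera axes: x right, y up, looking along -z (the intrinsics and any distortion apply to the point x, -y, -z); pixel columns grow to the right and rows downward; lengths in m; the calibration is good to about 2 mm. The wrist camera is an equidistant fisheye: a pixel r from the principal point sees the ray r / f radians off the axis. A picture is of the moment at which its call begins: read the wrist's pose just before it. camera_info takes no time and is no camera call.
- bot.hand_in(): hands the job in; it is judged then, once.
The state is a dict: "t": time; "q": joint angles; "joint_vel": joint speeds; "joint_torque": joint torques, N m; "eef_pos": TCP position; "tool_rot": TCP orientation; "contact_force": force on the tool from outside, world axes, zero at the start; "torque": the same for the moment, N m; "gripper_width": opening from 0.0 (shut) to 1.0 (fully open); "grasp_force": force on a finger pad.
Only numpy, scipy, OpenCV 4.12 (cv2) and the standard library are available. Lean on these libraries where they do the work, as an engineer would, in place of code of your own. Each camera call takes 0.05 s, during which the arm holds its last target. There are 200 camera calls.

## Working session

There is one attempt and no reset: what is moved stays moved. The work goes in short steps, Python scripts to look and compute and a tool call to move; the robot and the scene stay as the last step left them, time stands still between calls to the robot, and variables do not carry over. Pictures are saved under pics/ and viewed, at most 14 in all, crops included, and the job is handed in when it is done.

```bash
mkdir -p pics; ls; python3 - <<'E'
from station import monitor, eyes, bot
import cv2,json
for n in ("scene","top"):
    cv2.imwrite(f"pics/{n}0.png",eyes.read_camera(n)); i=eyes.camera_info(n); print(n,i)
print(eyes.camera_info("wrist"))
o=monitor.get_obs(); print(o)
E
```

```text
pics
scene {'vertical_fov': 57.40892461445836, 'cx': 321.88349524083634, 'cy': 235.25755904220952, 'view': array([[-0.13879937, -0.9903181 , -0.00218746,  0.17004685],
       [ 0.83896195, -0.11875891,  0.5310736 , -0.42183546],
       [-0.52619158,  0.07187749,  0.84732287, -0.85000297],
       [ 0.        ,  0.        ,  0.        ,  1.        ]])}
top {'vertical_fov': 55.13745372132327, 'cx': 322.1047879252861, 'cy': 242.48471715851372, 'view': array([[ 0.03063079, -0.9994272 ,  0.01438847,  0.07540992],
       [ 0.98971989,  0.03233896,  0.1393152 , -0.49639435],
       [-0.13970071,  0.00997322,  0.99014355, -1.17193938],
       [ 0.        ,  0.        ,  0.        ,  1.        ]])}
{'vertical_fov': 65.70646984690485, 'cx': 322.31802888952507, 'cy': 235.46446207802452, 'hand_eye': array([[ 2.90296584e-04,  9.64618112e-01,  2.63650932e-01,
         6.68890892e-02],
       [ 9.99999836e-01, -1.49806066e-04, -5.52969380e-04,
         4.03129455e-04],
       [-4.93907770e-04,  2.63651049e-01, -9.64617997e-01,
        -1.70159196e-01],
       [ 0.00000000e+00,  0.00000000e+00,  0.00000000e+00,
         1.00000000e+00]])}
{'t': 0.1, 'q': array([ 1.23190082,  0.47770615,  0.0223581 ,  1.55635863, -0.01151385,
        1.10930569, -0.08312013]), 'joint_vel': array([-0.00242921, -0.0023958 , -0.00021395, -0.00196654, -0.00043264,
        0.00091715, -0.0012341 ]), 'joint_torque': array([ 4.71476160e-03, -5.97751737e+01,  1.61331061e+00, -2.81949413e+01,
        1.27256734e-02,  5.01610280e-03,  3.10585392e-06]), 'eef_pos': array([ 0.1542538 , -0.65653673,  0.20242829]), 'tool_rot': array([-8.10725096e-04,  9.93349883e-01,  1.15131797e-01, -1.51578960e-04]), 'contact_force': array([-0.59784708, -0.12687118, -0.53547535]), 'torque': array([ 0.00685953, -0.00633011,  0.04292264]), 'grasp_force': 0.0, 'gripper_width': 1.0037425183744073}
```

View pics/scene0.png

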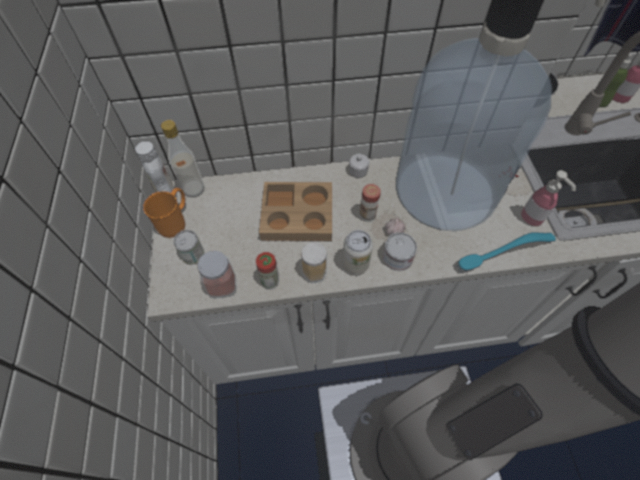

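View pics/top0.png

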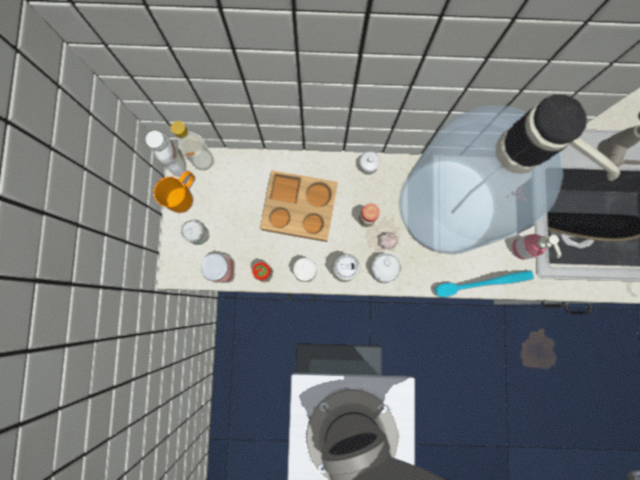

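The views show two red-capped jars (top 261,270 and 370,212), a white-capped jar (304,268), a drinks can (345,266), a wide tin (385,267) and a large jar (217,267). The caddy is at about (300,205). There are two possible narrow tins, at (192,231) and (368,162), so I'll enlarge those areas.

```bash
cat > h.py <<'E'
import numpy as np, cv2
from scipy.spatial.transform import Rotation as R
from scipy.optimize import least_squares
from station import monitor, eyes, bot
def cam(n): 
    i=eyes.camera_info(n); return i,240/np.tan(np.radians(i["vertical_fov"])/2)
def proj(n,P):
    i,f=cam(n); P=np.atleast_2d(P); c=P@i["view"][:3,:3].T+i["view"][:3,3]
    return np.c_[i["cx"]+f*c[:,0]/-c[:,2], i["cy"]-f*c[:,1]/-c[:,2]]
def ray(n,uv):
    i,f=cam(n); d=np.array([(uv[0]-i["cx"])/f,-(uv[1]-i["cy"])/f,-1.]); V=i["view"]
    return -V[:3,:3].T@V[:3,3], V[:3,:3].T@d
def at_z(n,uv,z):
    o,d=ray(n,uv); return o+d*(z-o[2])/d[2]
def tri(*rays):
    A=0;b=0
    for o,d in rays:
        d=d/np.linalg.norm(d); M=np.eye(3)-np.outer(d,d); A=A+M; b=b+M@o
    p=np.linalg.solve(A,b); return p,[float(np.linalg.norm((np.eye(3)-np.outer(d/np.linalg.norm(d),d/np.linalg.norm(d)))@(p-o))) for o,d in rays]
def toolT(o=None):
    o=o or monitor.get_obs(); q=o["tool_rot"]; return R.from_quat([q[1],q[2],q[3],q[0]]).as_matrix(), np.array(o["eef_pos"])
def wray(uv,T):
    i,f=cam("wrist"); x=np.array([uv[0]-i["cx"],uv[1]-i["cy"]]); r=np.hypot(*x); th=r/f
    s=np.sin(th)/max(r,1e-9); d=np.array([x[0]*s,-x[1]*s,-np.cos(th)]); H=i["hand_eye"]
    return T[0]@H[:3,3]+T[1], T[0]@H[:3,:3]@d
def wproj(P,T):
    i,f=cam("wrist"); H=i["hand_eye"]; P=np.atleast_2d(P)
    c=((P-T[1])@T[0]-H[:3,3])@H[:3,:3]; x=np.c_[c[:,0],-c[:,1]]; r=np.linalg.norm(x,axis=1)
    th=np.arctan2(r,-c[:,2]); return np.array([i["cx"],i["cy"]])+x*(f*th/np.maximum(r,1e-12))[:,None]
E
python3 - <<'E'
import cv2
a=cv2.imread("pics/scene0.png"); b=cv2.imread("pics/top0.png")
cv2.imwrite("pics/s1.png",cv2.resize(a[145:301,145:421],(796,450),interpolation=cv2.INTER_CUBIC))
cv2.imwrite("pics/t1.png",cv2.resize(b[140:296,150:414],(792,468),interpolation=cv2.INTER_CUBIC))
E
```

```text
(no output)
```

View pics/s1.png

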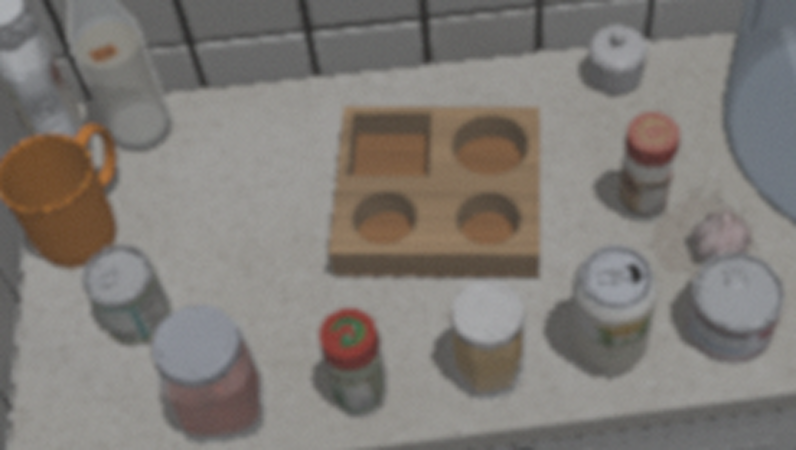

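View pics/t1.png

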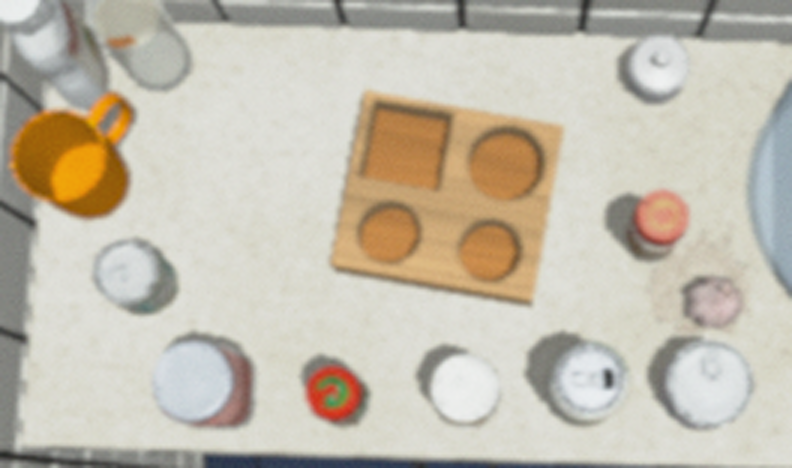

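The narrow tin is the one at left, at (193,230) in top; the item at (368,162) is a lidded sugar pot. Now triangulating the tops.

```bash
python3 - <<'E'
from h import *
np.set_printoptions(precision=4,suppress=True)
T=lambda u,v:(150+u/3,140+v/3); S=lambda u,v:(145+u/2.884,145+v/2.885)
for n,t,s in [("slimA",(334,392),(349,334)),("slimB",(661,215),(653,133)),("jsmall",(465,386),(488,312)),("tin",(129,271),(119,276)),
  ("jlarge",(194,381),(198,342)),("can",(588,379),(616,275)),("wide",(707,383),(738,290)),
  ("sm1",(388,232),(385,217)),("sm2",(490,250),(488,218)),("big",(507,162),(490,144)),("sq",(407,146),(392,143)),
  ("TL",(365,92),(347,107)),("TR",(564,127),(540,109))]:
    p,e=tri(ray("top",T(*t)),ray("scene",S(*s))); print(n,p,np.round(e,4),np.hypot(p[0],p[1]))
# caddy fit from top image well rims + TL,TR at z=.04
C=np.array([[-45,-42],[45,-42],[45,38],[-90,80],[90,80],[90,-80],[-90,-80]])/1000
for nm,px in (("top",[T(388,231),T(490,249),T(507,162),T(365,92),T(564,127),None,None]),("scene",[S(385,217),S(488,218),S(490,144),S(347,107),S(540,109),S(538,252),S(332,252)])):
    k=[i for i in range(7) if px[i] is not None]
    r=lambda x:(proj(nm,np.c_[C[k]@np.array([[np.cos(x[2]),np.sin(x[2])],[-np.sin(x[2]),np.cos(x[2])]])+x[:2],np.full(len(k),.04)])-np.array([px[i] for i in k])).ravel()
    s=least_squares(r,[.55,.15,-1.5]); print(nm,s.x,r(s.x).reshape(-1,2))
T0=toolT(); print(T0)
E
```

```text
slimA [0.4103 0.2391 0.0934] [0.0003 0.0003] 0.47487592232305464
slimB [ 0.5671 -0.0287  0.095 ] [0.0014 0.0014] 0.5678660970502005
jsmall [0.4192 0.1312 0.0856] [0.0009 0.0009] 0.4392196407587513
tin [0.5112 0.4245 0.0575] [0.0003 0.0003] 0.6644458783785931
jlarge [0.4151 0.3525 0.1011] [0.0005 0.0005] 0.5445771871606155
can [0.4262 0.0301 0.1065] [0.0014 0.0014] 0.42726679404696544
wide [ 0.4308 -0.076   0.0511] [0.0019 0.0019] 0.43748507215919347
sm1 [0.5576 0.205  0.0306] [0.0013 0.0013] 0.5941223980839002
sm2 [0.5449 0.1153 0.0291] [0.0005 0.0005] 0.5569297465652323
big [0.6251 0.1029 0.0287] [0.0004 0.0004] 0.6335457172976525
sq [0.6355 0.1915 0.0331] [0.0011 0.0011] 0.6636929195544241
TL [0.6838 0.23   0.0321] [0.0022 0.0022] 0.7214754590839303
TR [0.6589 0.0524 0.0287] [0.001 0.001] 0.6609513052012831
top [ 0.5909  0.1542 -1.7178] [[ 0.2436  0.3415]
 [-0.0562  0.3858]
 [-0.309   0.1478]
 [-0.0105 -0.5403]
 [ 0.132  -0.3555]]
scene [ 0.5863  0.1528 -1.7236] [[-0.0913 -0.2209]
 [ 0.317  -0.2059]
 [ 0.3184 -0.2085]
 [-0.8852 -0.5677]
 [ 0.3936 -0.6322]
 [ 1.0529  1.0964]
 [-1.1236  0.3399]]
(array([[ 0.9735,  0.2287, -0.0005],
       [ 0.2287, -0.9735,  0.0016],
       [-0.0001, -0.0016, -1.    ]]), array([ 0.1543, -0.6565,  0.2024]))
```

Each triangulated height is about 10 mm low against the known one, so there is a calibration bias. I'll refine the positions with the wrist camera. First, the bottle, mug and the clearance for the swing.

```bash
python3 - <<'E'
from h import *
np.set_printoptions(precision=3,suppress=True)
for n,u in (("scene",(445,189)),("top",(448,207)),("scene",(398,185)),("scene",(497,190)),("scene",(444,225)),("top",(402,205)),("top",(450,250))): print("bottle",at_z(n,u,0.0))
print("mug",at_z("top",(150+72/1,140) if 0 else (150+75/3,140+178/3),0.0),at_z("top",(150+70/3,140+163/3),0.09))
print("bottle base",at_z("top",(150+90/3,140+85/3),0),at_z("top",(150+160/3,140+65/3),0), "sugar",at_z("top",(368,164),.03))
E
```

```text
bottle [ 0.617 -0.253  0.   ]
bottle [ 0.608 -0.251  0.   ]
bottle [ 0.649 -0.13   0.   ]
bottle [ 0.594 -0.392  0.   ]
bottle [ 0.504 -0.217  0.   ]
bottle [ 0.609 -0.125  0.   ]
bottle [ 0.489 -0.256  0.   ]
mug [0.604 0.495 0.   ] [0.596 0.471 0.09 ]
bottle base [0.692 0.488 0.   ] [0.713 0.425 0.   ] sugar [ 0.712 -0.026  0.03 ]
```

Units first: shifts go in shares of 0.6 m and turns go in shares of pi/2 rad. So -0.045 m is -0.075, 0.02 m is 0.0333.

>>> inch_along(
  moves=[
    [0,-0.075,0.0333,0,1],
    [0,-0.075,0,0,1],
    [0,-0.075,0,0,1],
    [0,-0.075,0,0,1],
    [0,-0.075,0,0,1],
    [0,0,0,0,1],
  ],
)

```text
refused: moves[0]: [0, -0.075, 0.0333, 0, 1] is too long (schema: maxItems 3). Nothing was moved.
```

The call was refused and nothing moved: it wants rows with the three-number parts in brackets of their own. Same move again in that form.

>>> inch_along(
  moves=[
    [[0,-0.075,0.0333],0,1],
    [[0,-0.075,0],0,1],
    [[0,-0.075,0],0,1],
    [[0,-0.075,0],0,1],
    [[0,-0.075,0],0,1],
    [[0,0,0],0,1],
  ],
)

```text
t: 0.7
eef_pos: [0.1006, -0.4315, 0.1819]
tool_rot: [-0.003, 0.993, 0.115, -0.001]
contact_force: [-0.6, -1.1, -0.8]
gripper_width: 1.003
grasp_force: 0.0
```

Converted, 0.044 m is 0.0733, -0.002 m is -0.0033, -0.1 rad is -0.0637.

>>> inch_along(
  moves=[
    [[0.0733,-0.0033,0],-0.0637,1],
    [[0.0733,-0.0033,0],-0.0637,1],
    [[0.0733,-0.0033,0],-0.0637,1],
    [[0.0733,-0.0033,0],-0.0637,1],
    [[0.0733,-0.0033,0],-0.0637,1],
  ],
)

```text
t: 1.2
eef_pos: [0.2988, -0.3377, 0.1834]
tool_rot: [0.0, 0.933, 0.359, 0.0]
contact_force: [0.3, -0.3, 0.5]
gripper_width: 0.998
grasp_force: 0.0
```

Converted, 0.044 m is 0.0733, 0.03 m is 0.05, -0.1 rad is -0.0637.

>>> inch_along(
  moves=[
    [[0.0733,-0.0083,0],-0.0637,1],
    [[0.0733,-0.0083,0],-0.0637,1],
    [[0.0733,-0.0067,0],-0.0637,1],
    [[0.0733,-0.0033,0],-0.0637,1],
    [[0.0733,-0.0033,0],-0.0637,1],
    [[0.0733,-0.0033,0],-0.0637,1],
    [[0.0733,-0.0033,0],-0.0637,1],
    [[0.0733,-0.0033,0],-0.0637,1],
    [[0.0733,0,0],-0.0637,1],
    [[0.05,0,0],-0.0318,1],
    [[0,0,0],0,1],
  ],
)

```text
t: 2.3
eef_pos: [0.4388, 0.0559, 0.1837]
tool_rot: [-0.0, 0.664, 0.748, 0.001]
contact_force: [0.1, -0.0, 0.0]
gripper_width: 1.0
grasp_force: 0.0
```

```bash
python3 - <<'E'
from h import *
o=monitor.get_obs(); print(o["eef_pos"],o["tool_rot"],o["q"])
np.savez("w1.npz",R=toolT(o)[0],p=toolT(o)[1]); cv2.imwrite("pics/w1.png",eyes.read_camera("wrist"))
E
```

```text
[0.43875118 0.05585431 0.18369469] [-4.42287529e-04  6.64069731e-01  7.47669522e-01  1.21760867e-03] [ 0.38296522  0.17634921 -0.7071082   2.07039174  0.13917766  0.93951298
 -0.28043437]
```

View pics/w1.png

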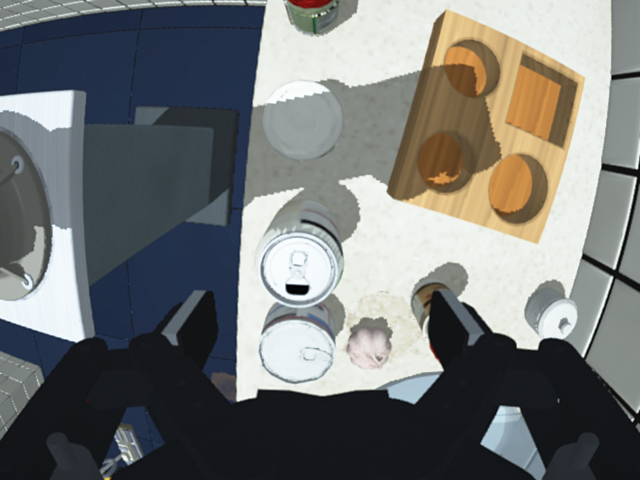

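The wrist view shows the can (300,268), wide tin (298,345), jar cap (303,118), caddy well rims (470,66), (446,158), (518,186), and the square well at (541,98). Next I'll view from further left.

Converted, 0.04 m is 0.0667, 0.03 m is 0.05.

>>> inch_along(
  moves=[
    [[0.0667,0.0133,-0.0083],0,1],
    [[0.0667,0.0133,-0.0083],0,1],
    [[0.0667,0.0133,-0.0083],0,1],
    [[0.0667,0.0133,-0.0083],0,1],
    [[0.0667,0.0133,-0.0083],0,1],
    [[0.05,0.0133,-0.0083],0,1],
    [[0,0,0],0,1],
    [[0,0,0],0,1],
  ],
)

```text
t: 3.15
eef_pos: [0.4616, 0.2839, 0.2127]
tool_rot: [-0.0, 0.668, 0.744, -0.001]
contact_force: [-0.3, -0.2, -0.3]
gripper_width: 0.998
grasp_force: 0.0
```

```bash
python3 - <<'E'
from h import *
o=monitor.get_obs(); print(o["eef_pos"],o["tool_rot"],o["q"])
np.savez("w2.npz",R=toolT(o)[0],p=toolT(o)[1]); cv2.imwrite("pics/w2.png",eyes.read_camera("wrist"))
E
```

```text
[0.46159118 0.28385806 0.2127174 ] [-2.92381582e-05  6.67653275e-01  7.44472152e-01 -5.64424229e-04] [-0.03255215  0.34677373 -0.78055079  1.82297973  0.27396174  1.08431306
 -0.80467171]
```

View pics/w2.png

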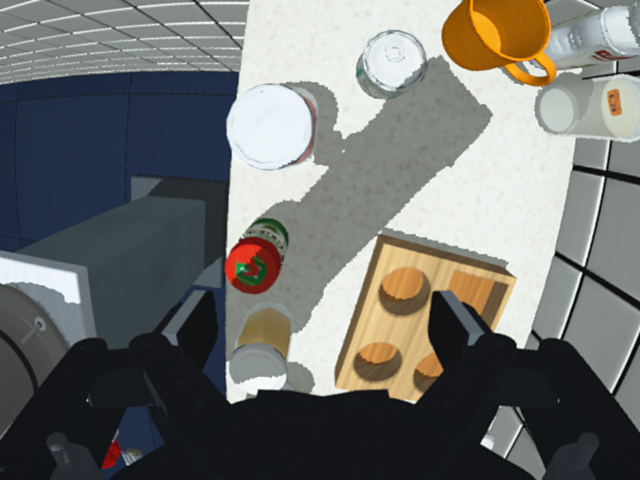

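This view shows the tin top at (392,61), large jar (270,126), red cap (253,265), small-jar cap (259,366), well rims (404,289) and (378,362), and caddy corners (381,236) and (516,278).

```bash
python3 - <<'E'
from h import *
np.set_printoptions(precision=4,suppress=True)
W=[(lambda z:(z["R"],z["p"]))(np.load(f"w{i}.npz")) for i in (1,2)]
T=lambda u,v:(150+u/3,140+v/3); S=lambda u,v:(145+u/2.884,145+v/2.885)
D={"slimA":((334,392),(349,334),None,(253,265),.106),"slimB":((661,215),(653,133),None,None,.106),"jsmall":((465,386),(488,312),(303,118),(259,366),.099),"tin":((129,271),(119,276),None,(392,61),.072),
"sm1":((388,232),(385,217),(470,66),(404,289),.04),"sm2":((490,250),(488,218),(446,158),(378,362),.04),"big":((507,162),(490,144),(518,186),None,.04),"sq":((407,146),(392,143),(541,98),None,.04),"can":((588,379),(616,275),(300,268),None,.115),"wide":((707,383),(738,290),(298,345),None,.058)}
for n,(t,s,a,b,z) in D.items():
    rs=[("t",ray("top",T(*t))),("s",ray("scene",S(*s)))]+[(k,wray(u,w)) for k,u,w in (("w1",a,W[0]),("w2",b,W[1])) if u]
    print(n,{k:np.round((o+d*(z-o[2])/d[2])[:2],4).tolist() for k,(o,d) in rs})
    wr=[r for k,r in rs if k[0]=="w"]
    for nm,q in (("t+w",[rs[0][1]]+wr),("w+w",wr)):
        if len(q)>1 and wr: p,e=tri(*q); print("   ",nm,p,np.round(e,4))
E
```

```text
slimA {'t': [0.4094, 0.2379], 's': [0.4031, 0.2379], 'w2': [0.4103, 0.2439]}
    t+w [0.4094 0.2395 0.0956] [0.0008 0.0008]
slimB {'t': [0.5651, -0.026], 's': [0.5587, -0.0274]}
jsmall {'t': [0.4182, 0.1318], 's': [0.4113, 0.131], 'w1': [0.4168, 0.1328], 'w2': [0.4182, 0.1408]}
    t+w [0.4174 0.1328 0.0889] [0.0018 0.0012 0.0006]
    w+w [0.4166 0.1332 0.0887] [0.0003 0.0003]
tin {'t': [0.5089, 0.4202], 's': [0.5017, 0.4208], 'w2': [0.5052, 0.421]}
    t+w [0.5114 0.4274 0.0447] [0.0018 0.0018]
sm1 {'t': [0.556, 0.2055], 's': [0.5509, 0.2035], 'w1': [0.552, 0.2049], 'w2': [0.554, 0.2089]}
    t+w [0.556  0.2063 0.033 ] [0.0013 0.0013 0.0003]
    w+w [0.5551 0.2065 0.0338] [0.0006 0.0006]
sm2 {'t': [0.5429, 0.1157], 's': [0.5374, 0.1156], 'w1': [0.5405, 0.1189], 'w2': [0.5424, 0.1176]}
    t+w [0.5423 0.1171 0.0385] [0.0017 0.0022 0.0006]
    w+w [0.5411 0.1188 0.0411] [0.001 0.001]
big {'t': [0.6224, 0.1033], 's': [0.6164, 0.1034], 'w1': [0.618, 0.1059]}
    t+w [0.6259 0.1043 0.0266] [0.001 0.001]
sq {'t': [0.6338, 0.1921], 's': [0.6299, 0.1903], 'w1': [0.6297, 0.1936]}
    t+w [0.6353 0.1941 0.032 ] [0.0015 0.0015]
can {'t': [0.4258, 0.032], 's': [0.4209, 0.0303], 'w1': [0.4265, 0.0322]}
    t+w [0.4262 0.0319 0.1138] [0.0003 0.0003]
wide {'t': [0.4307, -0.0731], 's': [0.4266, -0.0758], 'w1': [0.431, -0.0658]}
    t+w [ 0.4315 -0.0752  0.0433] [0.0005 0.0005]
```

Converted, 0.044 m is 0.0733, 0.043 m is 0.0717, -0.15 rad is -0.0955.

>>> inch_along(
  moves=[
    [[0.0733,0.0333,0],0,1],
    [[0.0733,0.0333,0],0,1],
    [[0.0717,0.0333,0],0,1],
    [[0,0,0],-0.0955,1],
    [[0,0,0],-0.0955,1],
    [[0,0,0],0,1],
  ],
)

```text
t: 3.8
eef_pos: [0.5073, 0.4194, 0.2122]
tool_rot: [0.0, 0.549, 0.836, -0.001]
contact_force: [-0.4, 0.5, 0.5]
gripper_width: 1.0
grasp_force: 0.0
```

```bash
python3 -c "
from h import *
print(monitor.get_obs()['q'])"
```

```text
[-0.23892242  0.56540509 -0.80494649  1.54516586  0.42490467  1.21580102
 -0.70767654]
```

Converted, -0.15 rad is -0.0955.

>>> inch_along(
  moves=[
    [[0,0,0],-0.0955,1],
    [[0,0,0],-0.0955,1],
    [[0,0,0],-0.0955,1],
    [[0,0,0],-0.0955,1],
    [[0,0,0],-0.0955,1],
    [[0,0,0],-0.0955,1],
    [[0,0,0],-0.0955,1],
    [[0,0,0],-0.0955,1],
    [[0,0,0],-0.0828,1],
    [[0,0,0],0,1],
    [[0,0,0],0,1],
  ],
)

```text
t: 4.9
eef_pos: [0.5069, 0.4203, 0.213]
tool_rot: [-0.0, -0.081, 0.997, -0.001]
contact_force: [-0.2, -0.4, 0.3]
gripper_width: 0.998
grasp_force: 0.0
```

```bash
cat > look.py <<'E'
import sys; from h import *
o=monitor.get_obs(); n=sys.argv[1]; np.savez(n+".npz",R=toolT(o)[0],p=toolT(o)[1]); cv2.imwrite(f"pics/{n}.png",eyes.read_camera("wrist")); print(o["eef_pos"],o["q"])
E
python3 look.py w3
```

```text
[0.50686222 0.42026093 0.21301491] [-0.09011473  0.67726558 -1.08912429  1.53479788  0.61357138  1.30661254
  0.4799999 ]
```

View pics/w3.png

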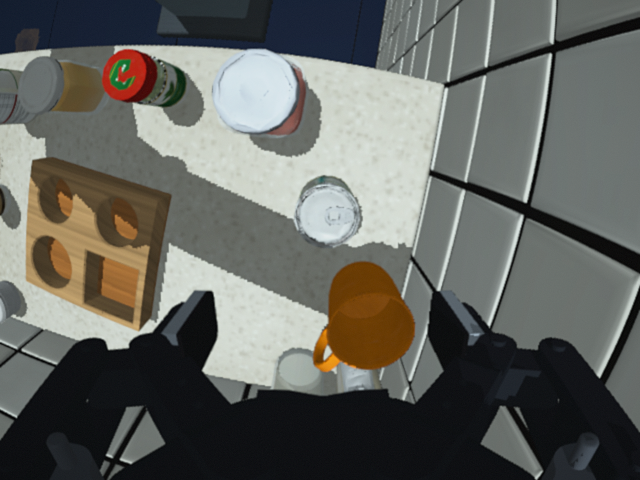

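Tin top at (328,216), mug body from (365,265) to rim (372,335). I'll work out the tin, and how the mug clears the fingers.

```bash
python3 - <<'E'
from h import *
np.set_printoptions(precision=4,suppress=True)
W={i:(lambda z:(z["R"],z["p"]))(np.load(f"w{i}.npz")) for i in (2,3)}
a=wray((392,61),W[2]); b=wray((328,216),W[3]); t=ray("top",(193,230.3))
print(tri(a,b),tri(a,b,t),tri(b,t)); o,d=b; print((o+d*(.072-o[2])/d[2]))
print(wproj([[.507,.421,.072],[.507,.421,0]],W[3]))
for uv,z in (((365,265),0.0),((332,300),0.01),((372,335),.09),((412,330),.09)):
    o,d=wray(uv,W[3]); print(uv,o+d*(z-o[2])/d[2])
print(W[3][0])
E
```

```text
(array([0.5084, 0.4247, 0.0589]), [0.0021321063141160747, 0.002132106314116095]) (array([0.5101, 0.4252, 0.0543]), [0.002983035729373729, 0.0013874836827554575, 0.001650010517495525]) (array([0.5121, 0.4257, 0.0519]), [6.901606270687924e-05, 6.90160627068294e-05])
[0.5077 0.4247 0.072 ]
[[323.9176 214.5543]
 [323.728  199.9996]]
(365, 265) [0.5709 0.4776 0.    ]
(332, 300) [0.6138 0.4478 0.01  ]
(372, 335) [0.6064 0.4819 0.09  ]
(412, 330) [0.5964 0.5179 0.09  ]
[[-0.987  -0.161   0.    ]
 [-0.161   0.9869 -0.0011]
 [ 0.0001 -0.001  -1.    ]]
```

Converted, 0.04 m is 0.0667, 0.004 m is 0.0067.

>>> inch_along(
  moves=[
    [[-0.0033,0.0067,0.0667],0,1],
    [[0,0,0.0667],0,1],
    [[0,0,0.0667],0,1],
    [[0,0,0.05],0,1],
    [[0,0,0.03],0,1],
    [[0,0,0],0,1],
    [[0,0,0],0,0.5],
    [[0,0,0],0,0.5],
    [[0,0,0],0,0.5],
    [[0,0,0],0,0.5],
    [[0,0,0],0,0.5],
    [[0,0,0],0,0.5],
  ],
  clamp_n=40,
)

```text
t: 6.15
eef_pos: [0.5076, 0.426, 0.0456]
tool_rot: [0.0, -0.084, 0.996, 0.0]
contact_force: [0.5, -0.5, 0.0]
gripper_width: 0.503
grasp_force: 0.0
```

```bash
python3 look.py w4
```

```text
[0.50764769 0.42602085 0.04558955] [-0.16023891  0.84502156 -0.96858604  1.6578774   0.7793805   1.07008783
  0.36908349]
```

View pics/w4.png

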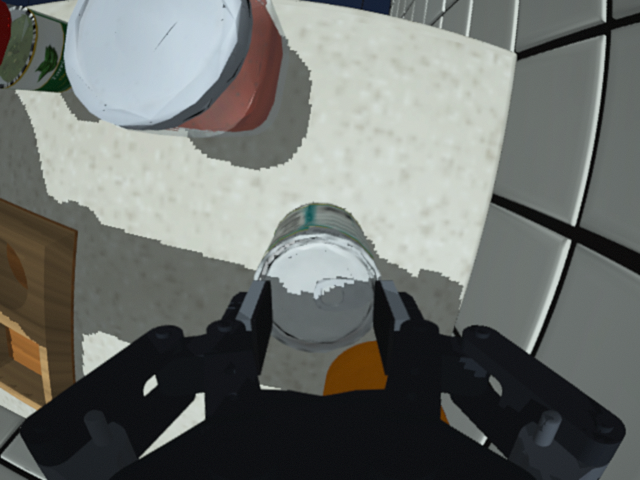

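The pads straddle the tin (tin top centre about (320,290)); the opening is just not linear. I'll check where the tool axis sits in this picture.

```bash
python3 - <<'E'
from h import *
z=np.load("w4.npz"); W=(z["R"],z["p"]); print(wproj([W[1],W[1]+[0,0,.0265]],W)); o,d=wray((320,289),W); print(o+d*(.072-o[2])/d[2])
E
```

```text
[[323.25361244 274.9321822 ]
 [323.38181358 297.76240937]]
[0.50390243 0.42393245 0.072     ]
```

Converted, 0.003 m is 0.005, -0.001 m is -0.0017.

>>> inch_along(
  moves=[
    [[0.005,-0.0017,0],0,0.5],
    [[0,0,0],0,0.3],
    [[0,0,0],0,0.3],
    [[0,0,0],0,0.3],
    [[0,0,0],0,0.3],
    [[0,0,0],0,0.3],
    [[0,0,0],0,0.3],
  ],
  clamp_n=40,
)

```text
t: 6.9
eef_pos: [0.5047, 0.4245, 0.0453]
tool_rot: [0.0, -0.084, 0.996, 0.0]
contact_force: [-0.2, -0.0, -0.5]
gripper_width: 0.303
grasp_force: 0.0
```

```bash
python3 look.py w5; python3 -c "
import cv2;a=cv2.imread('pics/w5.png');cv2.imwrite('pics/w5c.png',a[150:400,180:500])"
```

```text
[0.50471339 0.42454309 0.04530004] [-0.15845726  0.84190578 -0.96974063  1.66593571  0.77913463  1.06648458
  0.36545196]
```

View pics/w5c.png

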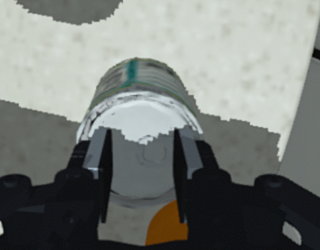

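The pads close over the lid: they are above the tin top. That agrees with every triangulated height reading about 12 mm low, so the real surface lies lower in robot coordinates than z=0. I'll open, recentre and go lower.

Converted, -0.02 m is -0.0333, 0.012 m is 0.02.

>>> inch_along(
  moves=[
    [[0,0,-0.0333],0,1],
    [[0,0,0],0,1],
    [[-0.0083,0.0017,0],0,1],
    [[0,0,0],0,1],
    [[0,0,0],0,1],
    [[0,0,0],0,1],
    [[0,0,0.0333],0,1],
    [[0,0,0.02],0,1],
    [[0,0,0.0217],0,1],
    [[0,0,0],0,0.5],
    [[0,0,0],0,0.5],
    [[0,0,0],0,0.4],
    [[0,0,0],0,0.4],
    [[0,0,0],0,0.4],
    [[0,0,0],0,0.4],
    [[0,0,0],0,0.4],
    [[0,0,0],0,0.4],
  ],
  clamp_n=40,
)

```text
t: 8.65
eef_pos: [0.5095, 0.4263, 0.0203]
tool_rot: [0.0, -0.084, 0.996, -0.0]
contact_force: [-0.4, -0.2, -2.2]
gripper_width: 0.655
grasp_force: 42.7
```

Gripped: width .655 ≈ 56 mm, matching the 57 mm tin. I'll lift, and fit the caddy pose with its top height free, from all the wrist views.

Converted, -0.045 m is -0.075, -0.03 m is -0.05.

>>> inch_along(
  moves=[
    [[0,0,-0.05],0,0.4],
    [[0,0,-0.075],0,0.4],
    [[0,0,-0.075],0,0.4],
    [[0,0,-0.0333],0,0.4],
    [[0,0,0],0,0.4],
  ],
)

```text
t: 9.15
eef_pos: [0.5104, 0.4281, 0.1637]
tool_rot: [0.002, -0.084, 0.996, 0.002]
contact_force: [0.7, -0.4, -2.0]
gripper_width: 0.657
grasp_force: 43.5
```

```bash
python3 - <<'E'
from h import *
np.set_printoptions(precision=4,suppress=True)
W={i:(lambda z:(z["R"],z["p"]))(np.load(f"w{i}.npz")) for i in (1,2,3)}
s1,s2,bg,sq=[-45,-42],[45,-42],[45,38],[-45,38]; c=lambda a,b:[a*90,b*80]
ob=[(1,s1,(470,66)),(1,s2,(446,158)),(1,bg,(516,186)),(1,c(-1,1),(585,75)),(1,c(1,1),(540,242)),
(2,s1,(404,289)),(2,s2,(378,361)),(2,c(-1,-1),(381,236)),(2,c(-1,1),(516,278)),
(3,s1,(118,221)),(3,s2,(56,200)),(3,bg,(52,262)),(3,sq,(112,281)),(3,c(-1,-1),(171,192)),(3,c(1,-1),(34,159)),(3,c(1,1),(28,283))]
T=lambda u,v:(150+u/3,140+v/3)
tb=[(s1,T(388,231)),(s2,T(490,249)),(bg,T(507,162)),(sq,T(407,146)),(c(-1,1),T(365,92)),(c(1,1),T(564,127))]
def pt(x,p):
    c_,s_=np.cos(x[2]),np.sin(x[2]); p=np.array(p)/1000; return np.array([x[0]+c_*p[0]-s_*p[1],x[1]+s_*p[0]+c_*p[1],x[3]])
def f(x): return np.concatenate([wproj(pt(x,p),W[i])[0]-u for i,p,u in ob])
def g(x): return np.concatenate([f(x)]+[proj("top",pt(x,p))[0]-u for p,u in tb])
for fn in (f,g):
    s=least_squares(fn,[.59,.154,-1.72,.04],loss="soft_l1",f_scale=1.5); print(s.x,np.round(fn(s.x).reshape(-1,2),1).tolist())
    for n,p in (("s1",s1),("s2",s2),("big",bg),("sq",sq)): print(n,pt(s.x,p))
E
```

```text
[ 0.5891  0.1563 -1.7109  0.0369] [[1.8, -0.6], [0.5, 1.6], [3.6, -0.3], [-2.0, -1.4], [-2.6, -1.3], [-0.2, 0.8], [-0.6, -0.5], [0.9, 4.6], [-0.2, -3.5], [0.1, -0.6], [0.6, -1.3], [0.7, -0.5], [-0.8, 4.8], [-10.9, 5.6], [-0.0, -0.8], [0.1, -3.4]]
s1 [0.5538 0.2067 0.0369]
s2 [0.5413 0.1176 0.0369]
big [0.6205 0.1064 0.0369]
sq [0.633  0.1955 0.0369]
[ 0.5895  0.1559 -1.7115  0.0365] [[1.9, -0.1], [0.7, 2.0], [3.6, 0.1], [-2.0, -0.8], [-2.7, -1.0], [-0.0, 1.0], [-0.4, -0.5], [1.2, 4.8], [-0.2, -3.2], [0.0, -0.4], [0.6, -1.1], [0.8, -0.4], [-0.9, 4.9], [-11.0, 5.9], [0.1, -0.6], [0.2, -3.4], [-0.2, 1.2], [-0.6, 1.1], [-1.0, 0.9], [-1.1, 0.4], [-0.8, 0.5], [-0.7, 0.3]]
s1 [0.5542 0.2064 0.0365]
s2 [0.5416 0.1172 0.0365]
big [0.6208 0.106  0.0365]
sq [0.6334 0.1951 0.0365]
```

Converted, -0.042 m is -0.07, 0.02 m is 0.0333.

>>> inch_along(
  moves=[
    [[-0.0117,-0.07,0],0,0.4],
    [[-0.0117,-0.07,0],0,0.4],
    [[-0.0117,-0.07,0],0,0.4],
    [[-0.0117,-0.07,0],0,0.4],
    [[-0.0117,-0.07,0],0,0.4],
    [[-0.0117,-0.07,0],0,0.4],
    [[-0.0117,-0.07,0.0333],0,0.4],
    [[-0.01,-0.07,0.0333],0,0.4],
    [[0,0,0.0333],0,0.4],
    [[0,0,0],0,0.4],
    [[0,0,0],0,0.4],
  ],
)

```text
t: 10.25
eef_pos: [0.6189, 0.1056, 0.0993]
tool_rot: [-0.001, -0.085, 0.996, 0.001]
contact_force: [0.0, 0.7, -0.7]
gripper_width: 0.655
grasp_force: 43.7
```

```bash
python3 look.py w6
```

```text
[0.61894913 0.10558952 0.09930989] [ 0.43589213  0.75151639 -1.04070753  1.71215878  0.71512583  1.11094825
  0.91371482]
```

View pics/w6.png

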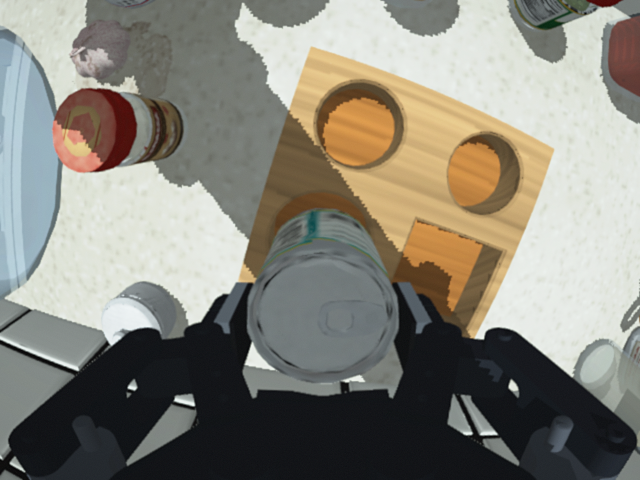

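A good view: well rims at (359,124) and (484,173), corners (311,47) and (553,150), square-well corners (416,218) and (502,250), tin lid centre (323,316). Refitting from it.

```bash
python3 - <<'E'
from h import *
np.set_printoptions(precision=4,suppress=True)
z=np.load("w6.npz"); W=(z["R"],z["p"])
s1,s2,bg,sq=[-45,-42],[45,-42],[45,38],[-45,38]
ob=[(s1,(484,173)),(s2,(359,124)),([90,-80],(311,47)),([-90,-80],(553,150)),([-9.5,2.5],(416,218)),([-80.5,2.5],(502,250))]
def pt(x,p,zz):
    c_,s_=np.cos(x[2]),np.sin(x[2]); p=np.array(p)/1000; return np.array([x[0]+c_*p[0]-s_*p[1],x[1]+s_*p[0]+c_*p[1],zz])
for zz in (.04,.036,.03):
    f=lambda x: np.concatenate([wproj(pt(x,p,zz),W)[0]-u for p,u in ob])
    s=least_squares(f,[.59,.154,-1.72],loss="soft_l1",f_scale=1.5); print(zz,s.x,s.cost,np.round(f(s.x).reshape(-1,2),1).tolist())
    for n,p in (("s1",s1),("s2",s2),("big",bg),("sq",sq)): print(n,pt(s.x,p,zz)[:2])
for h in (.02,.03): 
    o,d=wray((323,316),W); k=W[1][2]-h+.072; print("tin",o+d*(k-o[2])/d[2])
print(W[0])
E
```

```text
0.04 [ 0.5902  0.1527 -1.7248] 8.934173577651174 [[1.6, 1.2], [0.2, -0.1], [-1.7, -3.0], [0.7, -1.8], [-1.0, 0.9], [0.6, 1.3]]
s1 [0.5556 0.2036]
s2 [0.5418 0.1147]
big [0.6208 0.1024]
sq [0.6346 0.1913]
0.036 [ 0.5903  0.1539 -1.7227] 4.141576954018696 [[0.7, 1.0], [1.3, 0.8], [0.0, -0.8], [-1.2, -1.8], [-0.7, 0.1], [-0.4, -0.1]]
s1 [0.5556 0.2048]
s2 [0.542  0.1158]
big [0.6211 0.1037]
sq [0.6347 0.1927]
0.03 [ 0.5902  0.1556 -1.7273] 17.155259309321185 [[-0.6, 0.8], [3.4, 1.2], [3.7, 1.2], [-3.6, -1.1], [-0.5, -1.5], [-2.2, -1.9]]
s1 [0.5557 0.2066]
s2 [0.5417 0.1177]
big [0.6207 0.1053]
sq [0.6348 0.1942]
tin [0.6145 0.1046 0.1513]
tin [0.6197 0.1055 0.1413]
[[-0.9854 -0.1702 -0.0024]
 [-0.1702  0.9854  0.0008]
 [ 0.0022  0.0012 -1.    ]]
```

Units first: shifts go in shares of 0.6 m and turns go in shares of pi/2 rad. So 0.015 m is 0.025, 0.01 m is 0.0167.

>>> inch_along(
  moves=[
    [[-0.0033,-0.0033,0.0167],0,0.4],
    [[0,0,0.025],0,0.4],
    [[0,0,0.0167],0,0.4],
    [[0,0,0.0167],0,0.4],
    [[0,0,0.0167],0,0.4],
    [[0,0,0],0,0.4],
  ],
)

```text
t: 10.9
eef_pos: [0.6215, 0.1023, 0.0434]
tool_rot: [-0.001, -0.085, 0.996, -0.0]
contact_force: [0.0, -0.6, -2.8]
gripper_width: 0.658
grasp_force: 43.7
```

Converted, 0.006 m is 0.01, 0.004 m is 0.0067.

>>> inch_along(
  moves=[
    [[0,0.0017,0.01],0,0.4],
    [[0,0,0.01],0,0.4],
    [[0,0,0.0067],0,0.4],
    [[0,0,0],0,0.4],
  ],
)

```text
t: 11.3
eef_pos: [0.6221, 0.1035, 0.0287]
tool_rot: [-0.0, -0.084, 0.996, -0.0]
contact_force: [0.5, 0.5, -2.0]
gripper_width: 0.657
grasp_force: 43.7
```

Converted, 0.002 m is 0.0033, 0.001 m is 0.0017.

>>> inch_along(
  moves=[
    [[0,0,0.0033],0,0.4],
    [[0,0,0.0017],0,0.4],
    [[0,0,0],0,0.4],
  ],
)

```text
t: 11.6
eef_pos: [0.6226, 0.1038, 0.0264]
tool_rot: [0.0, -0.084, 0.996, 0.0]
contact_force: [0.7, 0.9, -0.9]
gripper_width: 0.653
grasp_force: 43.9
```

Converted, 0.001 m is 0.0017.

>>> inch_along(
  moves=[
    [[0,0,0.0017],0,0.4],
    [[0,0,0],0,0.4],
  ],
)

```text
t: 11.8
eef_pos: [0.6227, 0.1038, 0.0263]
tool_rot: [0.0, -0.084, 0.996, -0.0]
contact_force: [-2.9, -0.6, 4.4]
gripper_width: 0.659
grasp_force: 44.4
```

>>> inch_along(
  moves=[
    [[0,0,0],0,0.75],
    [[0,0,0],0,0.75],
    [[0,0,0],0,0.85],
    [[0,0,0],0,0.85],
    [[0,0,0],0,0.85],
    [[0,0,0],0,0.85],
  ],
)

```text
t: 12.4
eef_pos: [0.6224, 0.1037, 0.0252]
tool_rot: [-0.0, -0.084, 0.996, 0.0]
contact_force: [0.3, 0.4, 0.7]
gripper_width: 0.847
grasp_force: 0.0
```

Tin seated and released. Now up and over the small jar, turning the fingers to lie along world x.

Converted, -0.045 m is -0.075, -0.03 m is -0.05, 0.15 rad is 0.0955.

>>> inch_along(
  moves=[
    [[0,0,-0.05],0,0.85],
    [[0,0,-0.075],0,1],
    [[0,0,-0.075],0,1],
    [[0,0,-0.075],0,1],
    [[0.065,0.0217,0],0,1],
    [[0.065,0.0217,0],0,1],
    [[0.065,0.0217,0],0,1],
    [[0.065,0.02,0],0,1],
    [[0.0633,0.02,0],0,1],
    [[0,0,0],0.0955,1],
    [[0,0,0],0.0955,1],
    [[0,0,0],0.0955,1],
    [[0,0,0],0.0955,1],
    [[0,0,0],0.0955,1],
    [[0,0,0],0.0955,1],
    [[0,0,0],0.0955,1],
    [[0,0,0],0.0955,1],
    [[0,0,0],0.0955,1],
    [[0,0,0],0.0955,1],
  ],
)

```text
t: 14.3
eef_pos: [0.4204, 0.1333, 0.1904]
tool_rot: [0.0, 0.62, 0.785, 0.0]
contact_force: [0.0, -0.3, 0.3]
gripper_width: 0.999
grasp_force: 0.0
```

>>> inch_along(
  moves=[
    [[0,0,0],0.0955,1],
    [[0,0,0],0,1],
    [[0,0,0],0,1],
  ],
)

```text
t: 14.6
eef_pos: [0.4204, 0.1333, 0.1903]
tool_rot: [0.0, 0.673, 0.74, -0.0]
contact_force: [-1.0, -0.1, 0.4]
gripper_width: 0.996
grasp_force: 0.0
```

```bash
python3 look.py w7
```

```text
[0.42043044 0.13331663 0.19034804] [ 0.4263269   0.21583995 -0.96429092  2.05369643  0.21475581  0.97434473
 -0.55436794]
```

View pics/w7.png

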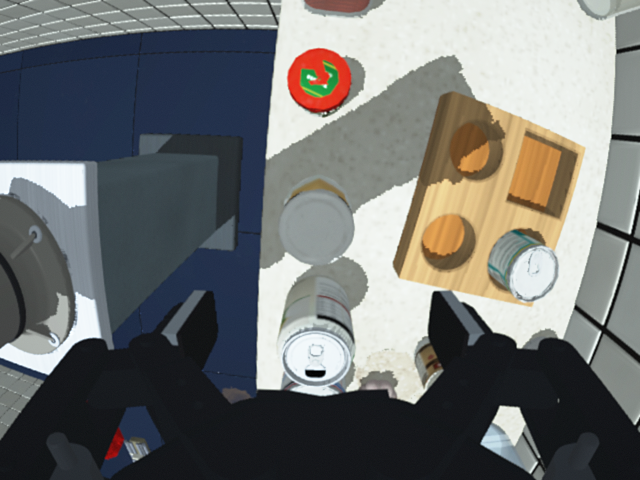

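The tin sits in the large well; small-jar cap at (316,227), red cap at (320,80). I'll combine these with the earlier views.

```bash
python3 - <<'E'
from h import *
np.set_printoptions(precision=4,suppress=True)
W={i:(lambda z:(z["R"],z["p"]))(np.load(f"w{i}.npz")) for i in (1,2,7)}
b=[wray((303,118),W[1]),wray((259,366),W[2]),wray((316,227),W[7])]; print(tri(*b))
for z in (.09,.096): print([(o+d*(z-o[2])/d[2])[:2] for o,d in b])
def red(i):
    a=cv2.imread(f"pics/w{i}.png"); h=cv2.cvtColor(a,cv2.COLOR_BGR2HSV); m=((h[...,0]<8)|(h[...,0]>172))&(h[...,1]>150)&(h[...,2]>90)
    m=cv2.morphologyEx(m.astype(np.uint8),cv2.MORPH_OPEN,np.ones((3,3))); n,l,s,c=cv2.connectedComponentsWithStats(m); print(i,[(s[k].tolist(),c[k].round(1).tolist()) for k in range(1,n) if s[k,4]>200])
red(2);red(7)
c=[wray((253,265),W[2]),wray((320,80),W[7])]; print("slimA",tri(*c)); print([(o+d*(.103-o[2])/d[2])[:2] for o,d in c]); print(W[7][0])
E
```

```text
(array([0.4165, 0.1325, 0.0886]), [0.0007893480920804512, 0.0006579309215750711, 0.0012017689590812994])
[array([0.4164, 0.1332]), array([0.4171, 0.1342]), array([0.4162, 0.1317])]
[array([0.4167, 0.1329]), array([0.4179, 0.1386]), array([0.4161, 0.1332])]
2 [([224, 237, 55, 57, 1775], [252.7, 262.7]), ([103, 442, 18, 27, 281], [111.5, 455.5])]
7 [([288, 49, 63, 64, 2253], [319.0, 79.6]), ([106, 430, 18, 29, 268], [115.0, 445.1])]
slimA (array([0.4088, 0.2395, 0.0947]), [0.0002592740144895812, 0.00025927401448953114])
[array([0.4099, 0.2427]), array([0.4092, 0.2382])]
[[-0.0943  0.9955  0.0002]
 [ 0.9955  0.0943 -0.0003]
 [-0.0003  0.0002 -1.    ]]
```

Converted, 0.04 m is 0.0667, -0.004 m is -0.0067.

>>> inch_along(
  moves=[
    [[-0.0017,-0.0067,0.0667],0,1],
    [[0,0,0.0667],0,1],
    [[0,0,0.0667],0,1],
    [[0,0,0.0333],0,1],
    [[0,0,0.0167],0,1],
    [[0,0,0],0,1],
    [[0,0,0],0,0.8],
    [[0,0,0],0,0.6],
    [[0,0,0],0,0.5],
    [[0,0,0],0,0.5],
    [[0,0,0],0,0.5],
    [[0,0,0],0,0.5],
  ],
  clamp_n=35,
)

```text
t: 15.85
eef_pos: [0.4176, 0.1321, 0.0417]
tool_rot: [0.001, 0.675, 0.738, 0.001]
contact_force: [-1.9, -0.3, 5.5]
gripper_width: 0.655
grasp_force: 35.8
```

Converted, -0.04 m is -0.0667, 0.037 m is 0.0617.

>>> inch_along(
  moves=[
    [[0,0,-0.0333],0,0.5],
    [[0,0,-0.0667],0,0.5],
    [[0,0,-0.0667],0,0.5],
    [[0.0117,0.0617,0],0,0.5],
    [[0.0117,0.0617,0],0,0.5],
    [[0.0117,0.0617,0],0,0.5],
    [[0.0117,0.0617,0],0,0.5],
    [[0.01,0.0617,0],0,0.5],
    [[0.01,0.0617,0],0,0.5],
    [[0,0,0],0,0.5],
    [[0,0,0],0,0.5],
  ],
)

```text
t: 16.95
eef_pos: [0.6339, 0.1912, 0.1397]
tool_rot: [-0.001, 0.675, 0.738, -0.001]
contact_force: [-0.4, 0.3, -5.4]
gripper_width: 0.653
grasp_force: 40.7
```

```bash
python3 look.py w8
```

```text
[0.633864   0.19122502 0.13972073] [ 0.14878503  0.64391331 -0.79145728  1.60518929  0.49718246  1.10611941
 -0.68140551]
```

Converted, 0.02 m is 0.0333, 0.01 m is 0.0167.

>>> inch_along(
  moves=[
    [[0.0033,0.0017,0.0333],0,0.5],
    [[0,0,0.0333],0,0.5],
    [[0,0,0.0167],0,0.5],
    [[0,0,0.0167],0,0.5],
    [[0,0,0.0167],0,0.5],
    [[0,0,0],0,0.5],
  ],
)

```text
t: 17.6
eef_pos: [0.6341, 0.1932, 0.0688]
tool_rot: [-0.0, 0.675, 0.738, -0.001]
contact_force: [0.0, -0.5, -6.3]
gripper_width: 0.651
grasp_force: 40.6
```

No contact; continuing down.

Converted, 0.008 m is 0.0133, 0.006 m is 0.01.

>>> inch_along(
  moves=[
    [[0,0,0.0133],0,0.5],
    [[0,0,0.01],0,0.5],
    [[0,0,0.0067],0,0.5],
    [[0,0,0.0017],0,0.5],
    [[0,0,0],0,0.5],
  ],
)

```text
t: 18.1
eef_pos: [0.635, 0.1937, 0.0512]
tool_rot: [-0.0, 0.675, 0.738, -0.0]
contact_force: [0.5, -0.4, -5.9]
gripper_width: 0.656
grasp_force: 40.8
```

Converted, 0.002 m is 0.0033, 0.001 m is 0.0017.

>>> inch_along(
  moves=[
    [[0,0,0.0033],0,0.5],
    [[0,0,0.0017],0,0.5],
    [[0,0,0.0017],0,0.5],
    [[0,0,0],0,0.5],
  ],
)

```text
t: 18.5
eef_pos: [0.6351, 0.1941, 0.048]
tool_rot: [0.0, 0.675, 0.738, 0.0]
contact_force: [-2.5, -0.2, 0.5]
gripper_width: 0.657
grasp_force: 41.1
```

Converted, -0.04 m is -0.0667, -0.037 m is -0.0617.

>>> inch_along(
  moves=[
    [[0,0,0],0,0.75],
    [[0,0,0],0,0.8],
    [[0,0,0],0,0.85],
    [[0,0,0],0,0.85],
    [[0,0,0],0,0.85],
    [[0,0,-0.05],0,0.85],
    [[0,0,-0.0667],0,0.85],
    [[0,0,-0.0667],0,1],
    [[0,0,-0.0667],0,1],
    [[0.0183,-0.0617,0],0,1],
    [[0.0183,-0.0617,0],0,1],
    [[0.0183,-0.0617,0],0,1],
    [[0.0183,-0.0617,0],0,1],
    [[0.0183,-0.0617,0],0,1],
    [[0.0183,-0.06,0],0,1],
    [[0,0,0],0,1],
    [[0,0,0],0,1],
  ],
)

```text
t: 20.2
eef_pos: [0.4088, 0.2396, 0.1977]
tool_rot: [0.001, 0.674, 0.739, 0.0]
contact_force: [0.5, -0.6, 0.0]
gripper_width: 0.992
grasp_force: 0.0
```

```bash
python3 look.py w9; python3 - <<'E'
from h import *
np.set_printoptions(precision=4,suppress=True)
z=np.load("w9.npz"); W=(z["R"],z["p"])
a=cv2.imread("pics/w9.png"); h=cv2.cvtColor(a,cv2.COLOR_BGR2HSV); m=((h[...,0]<8)|(h[...,0]>172))&(h[...,1]>150)&(h[...,2]>90)
m=cv2.morphologyEx(m.astype(np.uint8),cv2.MORPH_OPEN,np.ones((3,3))); n,l,s,c=cv2.connectedComponentsWithStats(m); print([(s[k].tolist(),c[k].round(1).tolist()) for k in range(1,n) if s[k,4]>200])
print(wproj([[.409,.2395,.095],[.409,.2395,.08]],W),W[0])
E
```

```text
[0.40878383 0.23963109 0.19768183] [ 0.18792471  0.28232098 -0.97948133  1.97891228  0.27686917  1.01922354
 -0.82902808]
[([292, 194, 58, 62, 2083], [320.6, 222.7]), ([100, 438, 31, 37, 700], [115.6, 456.6])]
[[321.949  224.7568]
 [321.9129 220.2627]] [[-0.0912  0.9958  0.0015]
 [ 0.9958  0.0912 -0.0007]
 [-0.0008  0.0015 -1.    ]]
```

Converted, 0.04 m is 0.0667, 0.02 m is 0.0333.

>>> inch_along(
  moves=[
    [[0,0,0.0667],0,1],
    [[0,0,0.0667],0,1],
    [[0,0,0.0667],0,1],
    [[0,0,0.0333],0,1],
    [[0,0,0.02],0,1],
    [[0,0,0],0,1],
    [[0,0,0],0,0.8],
    [[0,0,0],0,0.6],
    [[0,0,0],0,0.35],
    [[0,0,0],0,0.35],
    [[0,0,0],0,0.35],
    [[0,0,0],0,0.35],
    [[0,0,0],0,0.35],
  ],
  clamp_n=35,
)

```text
t: 21.55
eef_pos: [0.4098, 0.2402, 0.0465]
tool_rot: [0.001, 0.675, 0.738, 0.001]
contact_force: [-0.4, 0.4, 5.8]
gripper_width: 0.511
grasp_force: 34.8
```

Converted, -0.045 m is -0.075, 0.0355 m is 0.0592, -0.15 rad is -0.0955.

>>> inch_along(
  moves=[
    [[0,0,-0.0333],0,0.35],
    [[0,0,-0.075],0,0.35],
    [[0,0,-0.075],0,0.35],
    [[0,0,-0.0333],0,0.35],
    [[-0.02,0.0592,0],0,0.35],
    [[-0.02,0.0592,0],0,0.35],
    [[-0.02,0.0592,0],0,0.35],
    [[-0.02,0.0592,0],0,0.35],
    [[0,0,0],-0.0955,0.35],
    [[0,0,0],-0.0955,0.35],
    [[0,0,0],-0.0955,0.35],
    [[0,0,0],-0.0955,0.35],
    [[0,0,0],-0.0955,0.35],
    [[0,0,0],-0.0955,0.35],
    [[0,0,0],-0.0955,0.35],
    [[0,0,0],-0.0955,0.35],
    [[0,0,0],-0.0828,0.35],
    [[0,0,0],0,0.35],
    [[0,0,0],0,0.35],
  ],
)

```text
t: 23.45
eef_pos: [0.5547, 0.2043, 0.1754]
tool_rot: [0.0, 0.077, 0.997, -0.0]
contact_force: [0.7, -0.3, -1.1]
gripper_width: 0.509
grasp_force: 36.1
```

```bash
python3 look.py w10; python3 -c "
from h import *;z=np.load('w10.npz');print(z['R'].round(4),z['R'].T@(np.array([.5554,.205,.0])-z['p']))"
```

```text
[0.55468901 0.20425129 0.17538666] [ 0.35441511  0.63987682 -1.15992268  1.73773708  0.62964385  1.19344826
  0.43504267]
[[-0.9881  0.154   0.    ]
 [ 0.154   0.9881 -0.    ]
 [-0.     -0.     -1.    ]] [-0.00058304  0.00085294  0.17538665]
```

View pics/w10.png

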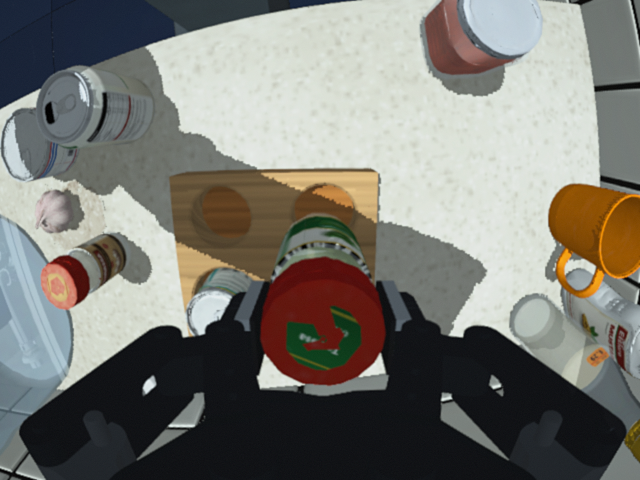

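The jar hangs straight, cap centred at (323,320). Caddy corners are at (170,175) and (380,169), the free small well's rim at (221,214), and the other jar's cap top at (65,283). Checking the caddy prediction against this.

```bash
python3 - <<'E'
from h import *
np.set_printoptions(precision=4,suppress=True)
z=np.load("w10.npz"); W=(z["R"],z["p"]); z=np.load("w6.npz"); W6=(z["R"],z["p"])
x=[.5903,.1539,-1.7227]
def pt(x,p,zz):
    c_,s_=np.cos(x[2]),np.sin(x[2]); p=np.array(p)/1000; return np.array([x[0]+c_*p[0]-s_*p[1],x[1]+s_*p[0]+c_*p[1],zz])
ob=[([-45,-42],(325,206)),([45,-42],(221,214)),([90,-80],(170,175)),([-90,-80],(380,169))]
for p,u in ob: print(p,wproj(pt(x,p,.037),W)[0],u)
r=[wray((65,283),W),wray((83,131),W6),ray("top",(370.3,211.7))]
for zz in(.095,.103): print([(o+d*(zz-o[2])/d[2])[:2] for o,d in r])
print(tri(*r))
E
```

```text
[-45, -42] [323.5043 215.6581] (325, 206)
[45, -42] [220.2362 216.4069] (221, 214)
[90, -80] [169.884  175.0599] (170, 175)
[-90, -80] [377.2448 171.3891] (380, 169)
[array([ 0.5649, -0.0272]), array([ 0.5651, -0.0345]), array([ 0.5674, -0.0272])]
[array([ 0.5625, -0.0195]), array([ 0.5645, -0.0286]), array([ 0.5657, -0.0263])]
(array([ 0.5652, -0.0275,  0.0989]), [0.003022031584444602, 0.003368876359838983, 0.0015145302180718408])
```

Converted, 0.03 m is 0.05, 0.02 m is 0.0333.

>>> inch_along(
  moves=[
    [[-0.0017,0.0017,0.05],0,0.35],
    [[0,0,0.05],0,0.35],
    [[0,0,0.0333],0,0.35],
    [[0,0,0.0167],0,0.35],
    [[0,0,0.0117],0,0.35],
    [[0,0,0],0,0.35],
  ],
)

```text
t: 24.1
eef_pos: [0.5558, 0.2055, 0.0782]
tool_rot: [-0.0, 0.075, 0.997, -0.0]
contact_force: [0.6, -0.4, -1.3]
gripper_width: 0.508
grasp_force: 36.2
```

Converted, 0.008 m is 0.0133, 0.005 m is 0.0083.

>>> inch_along(
  moves=[
    [[0,0,0.0133],0,0.35],
    [[0,0,0.0133],0,0.35],
    [[0,0,0.0083],0,0.35],
    [[0,0,0.0033],0,0.35],
    [[0,0,0.0017],0,0.35],
    [[0,0,0],0,0.35],
  ],
)

```text
t: 24.7
eef_pos: [0.5559, 0.2054, 0.0543]
tool_rot: [0.0, 0.075, 0.997, 0.0]
contact_force: [-0.3, -0.3, -1.0]
gripper_width: 0.51
grasp_force: 36.2
```

Converted, 0.001 m is 0.0017.

>>> inch_along(
  moves=[
    [[0,0,0.0017],0,0.35],
    [[0,0,0.0017],0,0.35],
    [[0,0,0.0017],0,0.35],
    [[0,0,0],0,0.35],
  ],
)

```text
t: 25.1
eef_pos: [0.5565, 0.2055, 0.0526]
tool_rot: [0.001, 0.075, 0.997, -0.0]
contact_force: [-1.7, -1.7, 8.9]
gripper_width: 0.506
grasp_force: 37.1
```

Converted, -0.04 m is -0.0667, -0.038 m is -0.0633.

>>> inch_along(
  moves=[
    [[0,0,0],0,0.6],
    [[0,0,0],0,0.7],
    [[0,0,0],0,0.75],
    [[0,0,0],0,0.75],
    [[0,0,-0.05],0,0.8],
    [[0,0,-0.0667],0,0.8],
    [[0,0,-0.0667],0,0.8],
    [[0,0,-0.0667],0,0.8],
    [[-0.0117,-0.0633,0],0,0.8],
    [[-0.0117,-0.0633,0],0,0.8],
    [[-0.0117,-0.0633,0],0,0.8],
    [[-0.0117,-0.0633,0],0,0.8],
    [[-0.0117,-0.0633,0],0,0.8],
    [[-0.0117,-0.0633,0],0,0.8],
    [[0,0,0],0,0.8],
    [[0,0,0],0,0.8],
  ],
)

```text
t: 26.7
eef_pos: [0.563, -0.0273, 0.2011]
tool_rot: [-0.0, 0.077, 0.997, 0.0]
contact_force: [0.4, 1.2, 0.6]
gripper_width: 0.798
grasp_force: 0.0
```

```bash
python3 look.py w11; python3 - <<'E'
from h import *
np.set_printoptions(precision=4,suppress=True)
z=np.load("w11.npz"); W=(z["R"],z["p"])
a=cv2.imread("pics/w11.png"); h=cv2.cvtColor(a,cv2.COLOR_BGR2HSV); m=((h[...,0]<10)|(h[...,0]>172))&(h[...,1]>110)&(h[...,2]>90)
m=cv2.morphologyEx(m.astype(np.uint8),cv2.MORPH_OPEN,np.ones((3,3))); n,l,s,c=cv2.connectedComponentsWithStats(m); print([(s[k].tolist(),c[k].round(1).tolist()) for k in range(1,n) if s[k,4]>200])
print(wproj([[.565,-.0285,.1],[.565,-.0285,.08]],W),W[0])
E
```

```text
[ 0.56299673 -0.02730763  0.20105795] [ 0.82432917  0.58805355 -1.22737738  1.77293991  0.59097472  1.21329494
  0.8462361 ]
[([560, 155, 47, 52, 1310], [583.8, 178.2]), ([294, 202, 57, 54, 1259], [323.6, 226.9]), ([311, 217, 23, 22, 329], [321.3, 228.0])]
[[321.6332 228.1012]
 [321.6684 221.9719]] [[-0.9883  0.1527 -0.0004]
 [ 0.1527  0.9883  0.0004]
 [ 0.0004  0.0003 -1.    ]]
```

Converted, 0.04 m is 0.0667, 0.02 m is 0.0333.

>>> inch_along(
  moves=[
    [[-0.0017,0,0.0667],0,0.8],
    [[0,0,0.0667],0,0.8],
    [[0,0,0.0667],0,0.8],
    [[0,0,0.0333],0,0.8],
    [[0,0,0.025],0,0.8],
    [[0,0,0],0,0.8],
    [[0,0,0],0,0.7],
    [[0,0,0],0,0.6],
    [[0,0,0],0,0.35],
    [[0,0,0],0,0.35],
    [[0,0,0],0,0.35],
    [[0,0,0],0,0.35],
  ],
  clamp_n=35,
)

```text
t: 27.95
eef_pos: [0.5654, -0.0265, 0.048]
tool_rot: [0.001, 0.076, 0.997, -0.0]
contact_force: [0.0, -0.0, 7.5]
gripper_width: 0.506
grasp_force: 35.0
```

Converted, -0.04 m is -0.0667, 0.034 m is 0.0567.

>>> inch_along(
  moves=[
    [[0,0,-0.0333],0,0.35],
    [[0,0,-0.0667],0,0.35],
    [[0,0,-0.0667],0,0.35],
    [[0,0,-0.05],0,0.35],
    [[0.0183,0.0567,0],0,0.35],
    [[0.0183,0.0567,0],0,0.35],
    [[0.0183,0.0567,0],0,0.35],
    [[0.0183,0.0567,0],0,0.35],
    [[0,0,0],0,0.35],
    [[0,0,0],0,0.35],
  ],
)

```text
t: 28.95
eef_pos: [0.5407, 0.1152, 0.1767]
tool_rot: [0.0, 0.074, 0.997, -0.0]
contact_force: [0.6, -0.9, -1.4]
gripper_width: 0.511
grasp_force: 36.1
```

```bash
python3 look.py w12; python3 -c "
from h import *;z=np.load('w12.npz');print(z['R'].T@(np.array([.542,.116,.0])-z['p']))
a=cv2.imread('pics/w12.png');h=cv2.cvtColor(a,cv2.COLOR_BGR2HSV); m=((h[...,0]<10)|(h[...,0]>172))&(h[...,1]>110)&(h[...,2]>60)
n,l,s,c=cv2.connectedComponentsWithStats(m.astype(np.uint8)); print([(s[k].tolist(),c[k].round(1).tolist()) for k in range(1,n) if s[k,4]>800])"
```

```text
[0.54074811 0.11523838 0.17667254] [ 0.55963487  0.58786912 -1.20183778  1.82400624  0.60124471  1.15706898
  0.57702674]
[-0.0010137   0.00102613  0.17667273]
[([415, 204, 66, 67, 2639], [445.8, 235.3]), ([260, 254, 124, 126, 8024], [322.5, 309.4]), ([297, 308, 51, 44, 1368], [320.4, 331.2])]
```

Converted, 0.03 m is 0.05, 0.02 m is 0.0333.

>>> inch_along(
  moves=[
    [[-0.0017,0.0017,0.05],0,0.35],
    [[0,0,0.05],0,0.35],
    [[0,0,0.0333],0,0.35],
    [[0,0,0.0167],0,0.35],
    [[0,0,0.0117],0,0.35],
    [[0,0,0],0,0.35],
  ],
)

```text
t: 29.6
eef_pos: [0.5423, 0.1152, 0.0791]
tool_rot: [-0.0, 0.076, 0.997, 0.0]
contact_force: [0.5, 0.8, -1.1]
gripper_width: 0.507
grasp_force: 36.1
```

Converted, 0.008 m is 0.0133, 0.005 m is 0.0083.

>>> inch_along(
  moves=[
    [[0,0.0017,0.0133],0,0.35],
    [[0,0,0.0133],0,0.35],
    [[0,0,0.0083],0,0.35],
    [[0,0,0.0033],0,0.35],
    [[0,0,0.0017],0,0.35],
    [[0,0,0],0,0.35],
  ],
)

```text
t: 30.2
eef_pos: [0.5423, 0.1165, 0.0553]
tool_rot: [0.0, 0.075, 0.997, 0.0]
contact_force: [0.5, -0.8, -0.9]
gripper_width: 0.512
grasp_force: 36.1
```

Converted, 0.001 m is 0.0017.

>>> inch_along(
  moves=[
    [[0,0,0.0017],0,0.35],
    [[0,0,0.0017],0,0.35],
    [[0,0,0.0017],0,0.35],
    [[0,0,0],0,0.35],
  ],
)

```text
t: 30.6
eef_pos: [0.5433, 0.1165, 0.054]
tool_rot: [0.001, 0.075, 0.997, -0.0]
contact_force: [-3.4, -2.7, 12.6]
gripper_width: 0.515
grasp_force: 37.3
```

Seated. I'll release, rise and pull back towards the robot for a last look.

Converted, -0.04 m is -0.0667, -0.03 m is -0.05.

>>> inch_along(
  moves=[
    [[0,0,0],0,0.6],
    [[0,0,0],0,0.7],
    [[0,0,0],0,0.75],
    [[0,0,0],0,0.75],
    [[0,0,-0.05],0,0.75],
    [[0,0,-0.0667],0,0.75],
    [[0,0,-0.0667],0,0.75],
    [[0,0,-0.0667],0,0.75],
    [[0,0,-0.0667],0,0.75],
    [[0.05,0,-0.0333],0,0.75],
    [[0,0,0],0,0.75],
    [[0,0,0],0,0.75],
    [[0,0,0],0,0.75],
  ],
)

```text
t: 31.9
eef_pos: [0.5128, 0.12, 0.2613]
tool_rot: [-0.001, 0.076, 0.997, -0.0]
contact_force: [-0.1, -0.5, -0.8]
gripper_width: 0.752
grasp_force: 0.0
```

```bash
python3 - <<'E'
from h import *
w=eyes.read_camera("wrist"); s=eyes.read_camera("scene"); 
cv2.imwrite("pics/end.png",np.vstack([cv2.resize(w,(400,300)),cv2.resize(s[145:301,145:421],(400,226))]))
E
```

```text
(no output)
```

View pics/end.png

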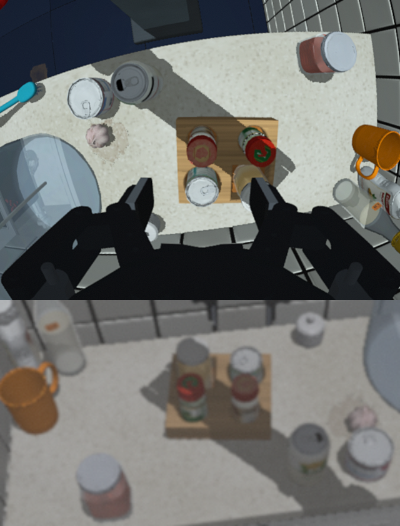

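The jars stand at (202,147) and (260,148), the tin at (202,185) and the small jar at (247,188), all upright in their wells. The look-alikes have not moved, so I'm handing in.

```bash
python3 -c "
from station import bot
print(bot.hand_in())"
```

```text
the job is handed in; nothing more can be done
None
```

I handed the job in with both spice jars, the narrow tin and the small jar standing upright in their wells and the look-alikes unmoved; it took about 32 s of robot time, and hand-in returned no verdict.

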